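# Load a tape roll into the bench dispenser

### The job

Take the tape roll with the axle through it off its wooden chock and load it in the bench tape dispenser: lower the two axle ends into the two open slots, push them past the spring catches, and with the catches shut over the axle bed both ends evenly on the slot floors with a steady push of about 20 N, held for half a second and never over 40 N. Then let go; leave the other things on the bench where they are.

Things in the scene. Friction and masses are not known exactly. Their poses are not given: they have to be found in the camera images.
- roll_center (a point): centre of the tape roll, on the axle line. The roll is a tan cylinder 60 mm in diameter, 48 mm wide, 0.15 to 0.27 kg; grey hub 24 mm in diameter, 66 mm long; steel axle fixed in it. y runs along the level axle; either way round is right. It starts on the chock, centre 37 mm above the bench. Grip it across the 60 mm diameter, fingers square to the axle
- axle_a (a point): point on the axle 51 mm from roll_center along +y, where a catch shuts over it. The axle is 12 mm in diameter, 128 mm long over its round ends, 31 mm of it free beyond the hub at each end
- axle_b (a point): point on the axle 51 mm from roll_center along -y
- roll: the same roll as one body, origin and axes as roll_center
- chock: fixed plywood plate 80 (x) x 90 (y) x 6 mm with two round rails along y, 36 mm apart, tops 12 mm above the bench, that carry the roll; origin at the centre of its underside
- dispenser: fixed bench tape dispenser: grey foot 200 (x) x 130 (y) x 16 mm, toothed cutter up to 52 mm high at x = -90 mm, idler roller up to 48 mm high at x = 82 mm, and a yoke of two upright steel cheeks (60 mm wide in x, 6 mm thick, 76 mm clear between them) with a slot each. Origin at the centre of the foot's underside; z up, y along the axle line of a seated roll
- slot_a (a point): lowest place where the slot floor of the cheek at +y can be: 41 mm from the dispenser's middle, 75 mm above the bench. The yoke's height was set by hand and is NOT measured: both slot floors lie, level with each other, 0 to 24 mm above this point, and stay there under load. A seated axle line is 6 mm above the floor, so 81 to 105 mm above the bench
- slot_b (a point): the same for the cheek at -y. Both slots open at the top, 14 mm wide in x, 42 mm deep, the mouth flared to 29 mm over the top 12 mm, so cheek tops are 117 to 141 mm above the bench. The slots and catches bear 40 N in all, no more
- catch_a (a joint): angle (rad) of the spring catch outside the cheek at +y: a dark steel finger, hinged 18 mm behind the slot (+x) and 30 mm above its floor, slanting down across it. 0 = shut; goes to about 0.75 as an axle end is pushed down past it (against 4 to 6 N) and springs back to 0 when that end is 1 to 4 mm from the floor. An axle lying on top of the shut catch is 27 mm too high
- catch_b (a joint): the same for the cheek at -y. Neither catch can be pushed up; a seated axle does not touch them
- carton: closed brown cardboard box 90 x 140 x 90 mm, bystander; origin at the centre of its underside
- small_carton: closed brown cardboard box 60 x 60 x 50 mm, bystander; origin at the centre of its underside
- spare_roll: bare ring of tape without an axle, 90 mm across, 48 mm high, lying flat, bystander; origin at the centre of its underside
- bead_jar: lidded jar 60 mm across, 80 mm high, bystander; origin at the centre of its underside
- knife: closed utility knife 130 x 24 x 20 mm lying flat, bystander; origin at the centre of its underside
- bowl: brown bowl 110 mm across, 45 mm high, bystander; origin at the centre of its underside
Things that resemble listed ones, but are neither listed nor needed, are in the scene too. Leave any black or turquoise look-alike of the roll alone. What is shaped like the dispenser but green is not meant.

How it is judged:
On the way, in this order (a step that is already met when the one before it is completed fails the run):
1. the roll is lifted clear of the chock (height (world z) of roll_center above 0.14 m), for 0.2 s.
2. with both catches shut over the axle, the roll is pressed on the slot floors with more than 12 N (contact force between roll and dispenser above 12 N and value of joint each of catch_a, catch_b below 0.1 rad and z of each of axle_a, axle_b in the frame of dispenser below 0.107 m), for 0.2 s.
At the end, for the whole second after the job is handed in: The roll is at rest in the dispenser: both axle ends within 5 mm of the slot line, no more than 107 mm above the dispenser's origin and loading it with over 0.5 N, axle level within 0.038 rad, roll within 8 mm of the middle between the cheeks, both catches shut (below 0.1 rad) (z of axle_a in the frame of dispenser between 0.077 and 0.107 m and x of axle_a in the frame of dispenser between -0.005 and 0.005 m and z of axle_b in the frame of dispenser between 0.077 and 0.107 m and x of axle_b in the frame of dispenser between -0.005 and 0.005 m and y of roll_center in the frame of dispenser between -0.008 and 0.008 m and angle between roll_center's own y axis and vertical between 1.532 and 1.61 rad and value of joint each of catch_a, catch_b below 0.1 rad and linear speed of roll below 0.02 m/s and contact force between roll and dispenser above 0.5 N); the robot touches nothing.
It fails at once if the roll is forced against the dispenser with more than 40 N (contact force between roll and dispenser above 40 N).
It fails at once if the gripper presses on the dispenser itself with more than 40 N (contact force between the fingers and dispenser above 40 N).
It fails at once if another thing on the bench is moved by more than 30 mm (distance of any of carton, small_carton, spare_roll, bead_jar, knife, bowl from where it was at the start of the episode above 0.03 m).
It also fails if it takes over 45 s, if anything falls off the work surface, if the arm or the gripper's body presses on something with over 40 N, if the wrist force passes 120 N, or if a joint passes its speed limit or range.

### The arm

A 7-joint arm with a two-finger parallel gripper is mounted at the origin on the work surface. World frame = base frame: x ahead of the robot, y to its left, z up, the work surface at z = 0. Lengths are in m, angles in rad, forces in N, time in s.
With the tool pointing down it reaches from about 0.4 to 0.85 m from the base axis. Payload 4.5 kg.
Tool frame: the origin (TCP) lies at the very end of the fingers, on their centre line; the grasp point (between the pads) lies 19 mm behind it; z points along the fingers, y is the line along which they close (so a half turn about z gives the same grasp; the last joint's range is limited). The gripper opens to 88 mm and grips with 3 to 60 N. Pads are 18 mm wide; open, the fingers measure 123 mm over their backs; the gripper's body (75 mm by 187 mm) begins 45 mm behind the grasp point.
Start: joints at [-1.25, 0.689, -0.195, 1.565, 0.157, 0.902, -0.215], TCP at [0.177, 0.6, 0.218] pointing down, gripper open.
Joint ranges: [-3.01, 3.01], [-0.46, 2.08], [-1.47, 1.51], [0.13, 2.56], [-1, 4.14], [0.04, 2.09], [-2.66, 2.66]. Speed limits (rad/s): [2.57, 2.57, 3.14, 3.14, 3.14, 3.14, 3.14].

### API

Orientations are given as a unit quaternion [w, x, y, z].
In Python, from cell import ctrl gives the robot as it stands.
- The arm moves only by the shell command python3 -m jog 'ROWS' [OPENING] [FORCE]. ROWS is JSON, a list of rows, each a list of 6 numbers: the shift along the world's x, y, z in m, then the turn, a rotation vector about the world's x, y, z in degrees. In form: [[dx, dy, dz, wx, wy, wz], ...]. A call has 1 to 20 rows; each row is the pose to reach, as a shift and turn from the pose commanded when the call began; what a row does not reach only later rows make up. A row lasts 1/12 s, in which the tool goes at most 41.7 mm and 7.16 degrees, less where a joint would pass 70% of its speed; a pose out of reach is approached as far as the arm can. A call with a gripper value outside its range is refused whole. OPENING is the finger opening in m, from 0 to 0.0881, set as the call begins (- or left out, the last holds). The fingers move at their own pace and stop on an object; FORCE is the grip in N (left out, the last holds). Time passes only in rows, so rows that repeat a pose let the fingers close. It gives the time, the measured TCP pose, the force, the opening and the grip force at its end, in the units of the state.
- ctrl.get_obs(): the state, without advancing time (a new reading comes with each control period).
- ctrl.capture(name): name is "side" or "top" or "wrist"; returns the picture (384x512x3 uint8, red, green, blue); there is no depth.
- ctrl.camera_params(name): a dict with "mtx" (3x3 intrinsics, pixels), "k1" (the pictures are not rectified: a ray, as slopes to the right and down, at radius r is drawn at 1 + k1 r^2 times it, then the intrinsics apply), "camera_from_world" (4x4, takes a point from world to camera coordinates); the wrist camera has in their place "T_tool_cam" (4x4, takes a point from camera to tool coordinates, whose origin is the TCP and whose axes are the flange's). Camera axes: x right, y up, looking along -z (the intrinsics and any distortion apply to the point x, -y, -z); pixel columns grow to the right and rows downward; lengths in m; the calibration is good to about 2 mm. A picture is of the moment at which its call begins: read the wrist's pose just before it. camera_params takes no time and is no camera call.
- ctrl.job_done(): hands the job in; it is judged then, once.
The state is a dict: "t": time; "joint_positions": joint angles; "joint_vel": joint speeds; "joint_torque": joint torques, N m; "tool_pos": TCP position; "ee_rot": TCP orientation; "force": force on the tool from outside, world axes, zero at the start; "wrist_torque": the same for the moment, N m; "gripper_width": finger opening in m; "grip_force": force on a finger pad.
Only numpy, scipy, OpenCV 4.12 (cv2) and the standard library are available. Lean on these libraries where they do the work, as an engineer would, in place of code of your own. Each camera call takes 0.05 s, during which the arm holds its last target. There are 200 camera calls.

## Working session

There is one attempt and no reset: what is moved stays moved. The work goes in short steps, Python scripts to look and compute and a shell command to move; the robot and the scene stay as the last step left them, time stands still between calls to the robot, and variables do not carry over. Pictures are saved under pics/ and viewed, at most 10 in all, crops included, and the job is handed in when it is done.

```bash
mkdir -p pics; ls; python3 - <<'E'
from cell import ctrl
import cv2
o=ctrl.get_obs();print(o['t'],o['tool_pos'],o['ee_rot'],o['force'],o['gripper_width'])
for n in("side","top"):
    cv2.imwrite(f"pics/{n}0.png",cv2.cvtColor(ctrl.capture(n),cv2.COLOR_RGB2BGR)); print(ctrl.camera_params(n))
print(ctrl.camera_params("wrist"))
E
```

```text
pics
0.0 [0.1766663  0.5988     0.21702266] [-6.01564495e-05  1.42869831e-01  9.89741048e-01 -9.30603086e-04] [-0.96356313  0.61594117  0.05057373] 0.08811764069065617
{'mtx': array([[479.56444856,   0.        , 255.96879629],
       [  0.        , 479.56444856, 192.44551686],
       [  0.        ,   0.        ,   1.        ]]), 'k1': -0.049472160364244885, 'camera_from_world': array([[ 0.79784848, -0.60285635,  0.00142699, -0.40980839],
       [ 0.40175975,  0.53346959,  0.74431129, -0.31331887],
       [-0.44947404, -0.59327432,  0.66783131, -1.35889051],
       [ 0.        ,  0.        ,  0.        ,  1.        ]])}
{'mtx': array([[493.32669599,   0.        , 254.01517924],
       [  0.        , 493.32669599, 187.77589061],
       [  0.        ,   0.        ,   1.        ]]), 'k1': -0.15242437997860717, 'camera_from_world': array([[-1.15535793e-03, -9.99872083e-01, -1.59524944e-02,
         3.10253431e-02],
       [ 9.97149630e-01, -2.35538589e-03,  7.54126493e-02,
        -5.41748360e-01],
       [-7.54405770e-02, -1.58198952e-02,  9.97024799e-01,
        -1.49063119e+00],
       [ 0.00000000e+00,  0.00000000e+00,  0.00000000e+00,
         1.00000000e+00]])}
{'mtx': array([[289.00261032,   0.        , 251.24588479],
       [  0.        , 289.00261032, 191.51876327],
       [  0.        ,   0.        ,   1.        ]]), 'k1': -0.013918391669664685, 'T_tool_cam': array([[-7.14767309e-04,  9.67019671e-01,  2.54700695e-01,
         6.40869441e-02],
       [ 9.99999662e-01,  5.87862951e-04,  5.74368395e-04,
        -7.11851465e-04],
       [ 4.05696434e-04,  2.54701020e-01, -9.67019765e-01,
        -1.67650023e-01],
       [ 0.00000000e+00,  0.00000000e+00,  0.00000000e+00,
         1.00000000e+00]])}
```

View pics/top0.png

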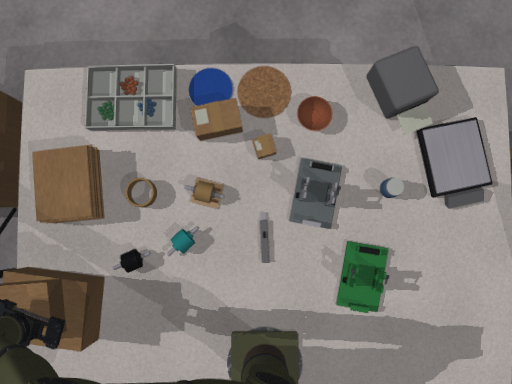

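View pics/side0.png

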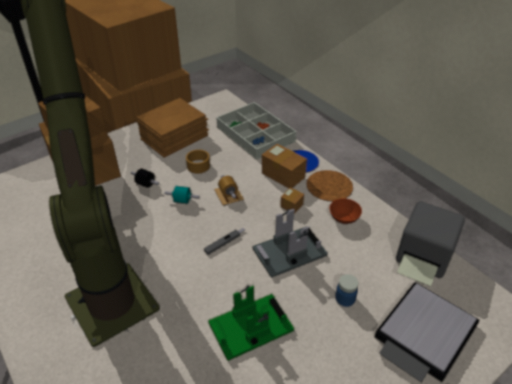

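The top view shows the tan roll on its chock at about (207,192), with the axle from about (188,189) to (222,195). The grey dispenser is at about (316,193), slightly rotated. I'll enlarge both.

```bash
cat > h.py <<'E'
import numpy as np, cv2
from cell import ctrl
from scipy.spatial.transform import Rotation as R
def campose(n,obs=None):
    p=ctrl.camera_params(n)
    if n!="wrist": T=np.linalg.inv(p['camera_from_world'])
    else:
        o=obs; q=np.array(o['ee_rot']); W=np.eye(4); W[:3,:3]=R.from_quat(np.r_[q[1:],q[0]]).as_matrix(); W[:3,3]=o['tool_pos']; T=W@p['T_tool_cam']
    return p,T
def px2w(n,uv,z,obs=None):
    p,T=campose(n,obs)
    s=cv2.undistortPoints(np.array([[uv]],float),p['mtx'],np.array([p['k1'],0,0,0.]))[0,0]
    # model: drawn = s*(1+k1 r^2)
    d=T[:3,:3]@np.array([s[0],-s[1],-1]); c=T[:3,3]
    return c+d*(z-c[2])/d[2]
def w2px(n,X,obs=None):
    p,T=campose(n,obs); c=np.linalg.inv(T)@np.r_[X,1]
    return cv2.projectPoints(np.array([[c[0],-c[1],-c[2]]]),np.zeros(3),np.zeros(3),p['mtx'],np.array([p['k1'],0,0,0.]))[0][0,0]
E
python3 - <<'E'
import cv2,numpy as np
i=cv2.imread('pics/top0.png')
a=cv2.resize(i[160:230,175:245],(400,400),interpolation=cv2.INTER_CUBIC)
b=cv2.resize(i[150:235,280:350],None,fx=400/70,fy=400/70,interpolation=cv2.INTER_CUBIC)
b2=np.zeros((b.shape[0],400,3),np.uint8);b2[:400]=a
cv2.imwrite('pics/c0.png',np.hstack([b2,b]))
from h import *
for uv in [(207,192)]: print(px2w('top',uv,.05))
for uv in [(188,189),(222,195)]: print(px2w('top',uv,.037))
for uv in [(303,158),(341,164),(331,228),(290,222)]: print(px2w('top',uv,.016))
E
```

```text
[0.52716538 0.17119658 0.05      ]
[0.53730624 0.23084292 0.037     ]
[0.51883046 0.12693063 0.037     ]
[ 0.63403229 -0.12127764  0.016     ]
[ 0.61523792 -0.23889225  0.016     ]
[ 0.41811528 -0.20540596  0.016     ]
[ 0.43693334 -0.07979551  0.016     ]
```

View pics/c0.png

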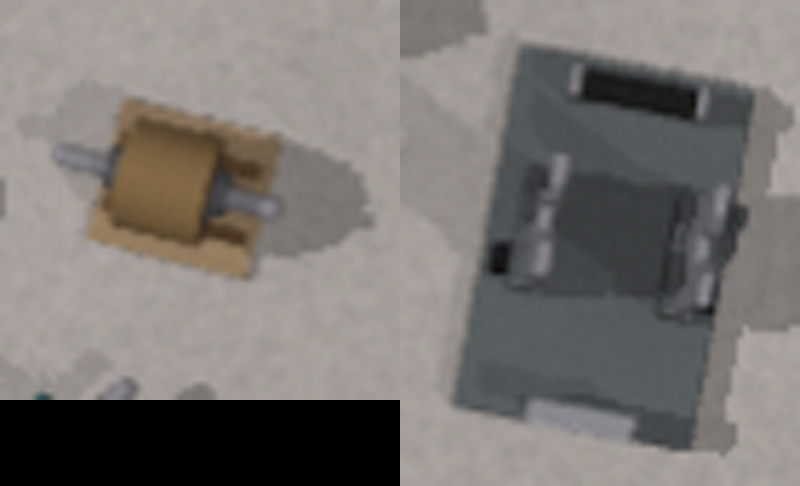

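```bash
python3 - <<'E'
from h import *
f=5.714
a=[px2w('top',(175+x/f,160+y/f),.037) for x,y in [(55,155),(280,207)]]
print('roll',(a[0]+a[1])/2,np.linalg.norm(a[0]-a[1]),'axle ang',np.degrees(np.arctan2(*(a[0]-a[1])[1::-1])))
c=[px2w('top',(280+(x-400)/f,150+y/f),.016) for x,y in [(520,45),(753,90),(692,450),(455,405)]]
print('disp',sum(c)/4,[np.linalg.norm(c[i]-c[i-1]) for i in range(4)])
y=c[0]-c[1]+c[3]-c[2]; x=c[0]-c[3]+c[1]-c[2]
print(np.degrees(np.arctan2(y[1],y[0])),np.degrees(np.arctan2(x[1],x[0])))
o=ctrl.get_obs();print(R.from_quat(np.r_[o['ee_rot'][1:],o['ee_rot'][0]]).as_matrix())
for s in [(189,125),(242,130),(241,104)]: print(px2w('top',s,.09))
E
```

```text
roll [0.52907344 0.18104547 0.037     ] 0.12362778875873583 axle ang 76.92888995800415
disp [ 0.52509713 -0.16017189  0.016     ] [np.float64(0.19745639860763645), np.float64(0.1285079690288402), np.float64(0.1972031315176622), np.float64(0.1293853072154902)]
79.00234570129908 -10.504602504859541
[[-9.59187591e-01  2.82770269e-01 -3.75819421e-04]
 [ 2.82770502e-01  9.59186228e-01 -1.61982622e-03]
 [-9.75578833e-05 -1.65998786e-03 -9.99998617e-01]]
[0.72417669 0.22206683 0.09      ]
[0.70794485 0.06430276 0.09      ]
[0.78665209 0.06741832 0.09      ]
```

```bash
P='[0.352,-0.418,0.02,0,0,-86.6]'; python3 -m jog '[[0.352,-0.418,0.0,0,0,-86.6],[0.352,-0.418,0.0,0,0,-86.6],[0.352,-0.418,0.0,0,0,-86.6],[0.352,-0.418,0.0,0,0,-86.6],[0.352,-0.418,0.0,0,0,-86.6],[0.352,-0.418,0.0,0,0,-86.6],[0.352,-0.418,0.0,0,0,-86.6],[0.352,-0.418,0.0,0,0,-86.6],[0.352,-0.418,0.0,0,0,-86.6],[0.352,-0.418,0.0,0,0,-86.6],[0.352,-0.418,0.0,0,0,-86.6],[0.352,-0.418,0.0,0,0,-86.6],[0.352,-0.418,0.0,0,0,-86.6],[0.352,-0.418,0.0,0,0,-86.6],[0.352,-0.418,0.0,0,0,-86.6],[0.352,-0.418,0.0,0,0,-86.6],[0.352,-0.418,0.0,0,0,-86.6],[0.352,-0.418,0.0,0,0,-86.6]]' 0.088 30
python3 - <<'E'
from h import *
import pickle
o=ctrl.get_obs();i=ctrl.capture('wrist')
pickle.dump({k:np.array(v) for k,v in o.items()},open('o1.pkl','wb'))
print(o['t'],o['tool_pos'],o['force'],o['joint_positions'],np.linalg.norm(o['joint_vel']))
i=cv2.cvtColor(i,cv2.COLOR_RGB2BGR);cv2.imwrite('pics/w1.png',i)
E
```

```text
t: 1.6
tool_pos: [0.5274, 0.1837, 0.2177]
ee_rot: [-0.001, 0.782, 0.624, -0.0]
force: [-0.4, 0.5, 0.3]
gripper_width: 0.088
grip_force: 0.0
1.6 [0.52738174 0.18373251 0.21766383] [-0.35336102  0.45245524  0.27182746] [-0.52465833  0.60598666  0.17907664  1.78082894 -0.14849634  0.76860614
 -0.49340565] 0.010335102930315247
```

View pics/w1.png

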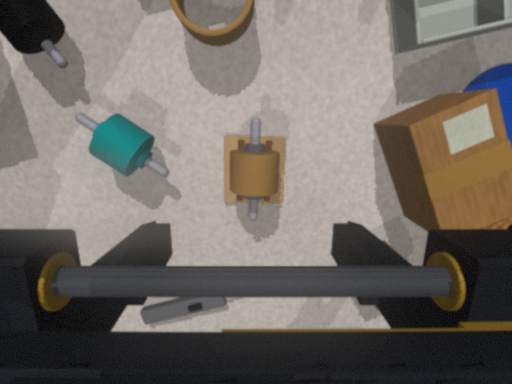

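The wrist view has the roll at about (254,172), with axle tips at about (256,119) and (253,217). The axle lies nearly along the image vertical.

```bash
python3 - <<'E'
from h import *
import pickle
o=pickle.load(open('o1.pkl','rb'))
a=px2w('wrist',(256.3,118.5),.039,o);b=px2w('wrist',(253,217.5),.039,o)
print(a,b,np.linalg.norm(a-b),(a+b)/2,np.degrees(np.arctan2(*(a-b)[1::-1])))
# roll top (z .067) silhouettes
for uv in [(230,172),(279,172)]: print(px2w('wrist',uv,.045,o))
for uv in [(224,137),(284,137),(282,203),(222,202)]: print(px2w('wrist',uv,.006,o))
m=R.from_quat(np.r_[o['ee_rot'][1:],o['ee_rot'][0]]).as_matrix();print(m, o['tool_pos'])
E
```

```text
[0.54732179 0.24166925 0.039     ] [0.51663633 0.1236203  0.039     ] 0.12197193363980076 [0.53197906 0.18264477 0.039     ] 75.429089296427
[0.50299568 0.18810161 0.045     ]
[0.56016892 0.17507369 0.045     ]
[0.50192272 0.22786746 0.006     ]
[0.57761485 0.21060636 0.006     ]
[0.55757814 0.12366316 0.006     ]
[0.47767102 0.14332736 0.006     ]
[[ 2.21798562e-01  9.75091729e-01 -1.23200729e-03]
 [ 9.75092242e-01 -2.21797392e-01  1.01823485e-03]
 [ 7.19616381e-04 -1.42716377e-03 -9.99998723e-01]] [0.52738174 0.18373251 0.21766383]
```

```bash
python3 - <<'E'
from h import *
import pickle
o=pickle.load(open('o1.pkl','rb'))
for uv,z in [((378,125),.09),((392,158),.09),((410,180),.09),((440,230),0),((440,230),.09)]: print(uv,z,px2w('wrist',uv,z,o))
for uv,z in [((192,107),.09),((194,120),.09),((197,139),0),((242,130),0)]: print(uv,z,px2w('top',uv,z))
i=cv2.imread('pics/top0.png')
cv2.imwrite('pics/c1.png',cv2.resize(i[90:170,180:290],(770,560),interpolation=cv2.INTER_CUBIC))
E
```

```text
(378, 125) 0.09 [0.66387412 0.20930583 0.09      ]
(392, 158) 0.09 [0.67415954 0.17303852 0.09      ]
(410, 180) 0.09 [0.69032425 0.14562456 0.09      ]
(440, 230) 0 [0.77138574 0.03141707 0.        ]
(440, 230) 0.09 [0.71801919 0.08156084 0.09      ]
(192, 107) 0.09 [0.77882541 0.21385128 0.09      ]
(194, 120) 0.09 [0.73917688 0.20729594 0.09      ]
(197, 139) 0 [0.69768837 0.20962593 0.        ]
(242, 130) 0 [0.72548468 0.06794265 0.        ]
```

View pics/c1.png

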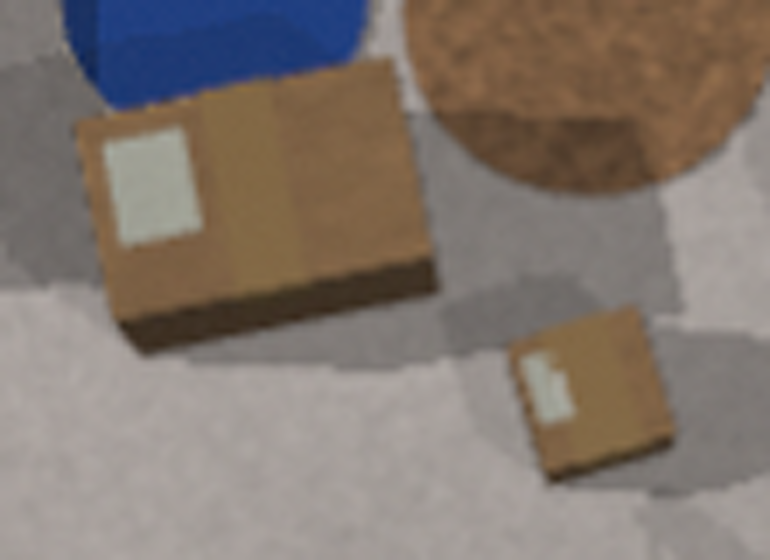

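The carton's nearest edge is at x ≈ 0.695, well clear of the gripper body (≤0.635). I'll descend now.

```bash
python3 -m jog '[[0.0045,-0.001,0,0,0,-1.7],[0.0045,-0.001,-0.03,0,0,-1.7],[0.0045,-0.001,-0.06,0,0,-1.7],[0.0045,-0.001,-0.09,0,0,-1.7],[0.0045,-0.001,-0.12,0,0,-1.7],[0.0045,-0.001,-0.145,0,0,-1.7],[0.0045,-0.001,-0.165,0,0,-1.7],[0.0045,-0.001,-0.182,0,0,-1.7],[0.0045,-0.001,-0.192,0,0,-1.7],[0.0045,-0.001,-0.198,0,0,-1.7],[0.0045,-0.001,-0.198,0,0,-1.7]]'
python3 - <<'E'
from h import *
o=ctrl.get_obs();m=R.from_quat(np.r_[o['ee_rot'][1:],o['ee_rot'][0]]).as_matrix()
print(o['tool_pos'],np.degrees(np.arctan2(m[1,0],m[0,0])),m[:,2],o['force'])
E
```

```text
t: 2.57
tool_pos: [0.5329, 0.1806, 0.0191]
ee_rot: [-0.0, 0.792, 0.611, -0.001]
force: [0.6, 0.3, 0.1]
gripper_width: 0.0876
grip_force: 0.0
[0.53292738 0.18064257 0.01906261] 75.26989562018753 [-1.03477897e-03 -4.55522404e-04 -9.99999361e-01] [0.55554213 0.2508439  0.12693624]
```

```bash
python3 -m jog '[[0,0.002,0,0,0,0],[0,0.002,0,0,0,0],[0,0.002,0,0,0,0],[0,0.002,0,0,0,0],[0,0.002,0,0,0,0],[0,0.002,0,0,0,0],[0,0.002,0,0,0,0],[0,0.002,0,0,0,0]]' 0.045 50
python3 -m jog '[[0,0,0.02,0,0,0],[0,0,0.05,0,0,0],[0,0,0.09,0,0,0],[0,0,0.13,0,0,0],[0,0,0.165,0,0,0],[0,0,0.19,0,0,0],[0,0,0.2,0,0,0],[0,0,0.2,0,0,0],[0,0,0.2,0,0,0],[0,0,0.2,0,0,0]]'
```

```text
t: 3.23
tool_pos: [0.5307, 0.1836, 0.0203]
ee_rot: [-0.002, 0.792, 0.611, -0.001]
force: [-4.7, 2.5, 5.6]
gripper_width: 0.0573
grip_force: 49.9
t: 4.07
tool_pos: [0.5318, 0.1821, 0.2178]
ee_rot: [-0.001, 0.792, 0.611, -0.002]
force: [-0.3, -0.1, -1.2]
gripper_width: 0.0568
grip_force: 49.3
```

```bash
python3 -m jog '[[-0.007,-0.342,0.03,0,0,3.7],[-0.007,-0.342,0.03,0,0,3.7],[-0.007,-0.342,0.03,0,0,3.7],[-0.007,-0.342,0.03,0,0,3.7],[-0.007,-0.342,0.03,0,0,3.7],[-0.007,-0.342,0.03,0,0,3.7],[-0.007,-0.342,0.03,0,0,3.7],[-0.007,-0.342,0.03,0,0,3.7],[-0.007,-0.342,0.03,0,0,3.7],[-0.007,-0.342,0.03,0,0,3.7],[-0.007,-0.342,0.03,0,0,3.7],[-0.007,-0.342,0.03,0,0,3.7],[-0.007,-0.342,0.03,0,0,3.7]]'
python3 - <<'E'
from h import *
import pickle
o=ctrl.get_obs();i=ctrl.capture('wrist');s=ctrl.capture('side')
pickle.dump({k:np.array(v) for k,v in o.items()},open('o2.pkl','wb'))
m=R.from_quat(np.r_[o['ee_rot'][1:],o['ee_rot'][0]]).as_matrix()
print(o['tool_pos'],np.degrees(np.arctan2(m[1,0],m[0,0])),m[:,2],np.linalg.norm(o['joint_vel']))
cv2.imwrite('pics/w2.png',cv2.cvtColor(i,cv2.COLOR_RGB2BGR));cv2.imwrite('pics/s2.png',cv2.cvtColor(s,cv2.COLOR_RGB2BGR))
w=cv2.imread('pics/w2.png')[80:320,100:420]; w=cv2.resize(w,(800,600),interpolation=cv2.INTER_CUBIC); cv2.imwrite('pics/w2c.png',w)
print(w2px('side',[.525,-.16,.12]),w2px('side',o['tool_pos']))
E
```

```text
t: 5.15
tool_pos: [0.5263, -0.1569, 0.2489]
ee_rot: [-0.001, 0.771, 0.637, -0.0]
force: [-0.7, -0.3, -1.3]
gripper_width: 0.0571
grip_force: 49.3
[ 0.52625703 -0.15686029  0.24890784] 79.17898742985231 [-0.00162814  0.00175446 -0.99999714] 0.012828444996608335
[291.64941527 225.67602186] [293.638059   192.55504508]
```

View pics/w2c.png

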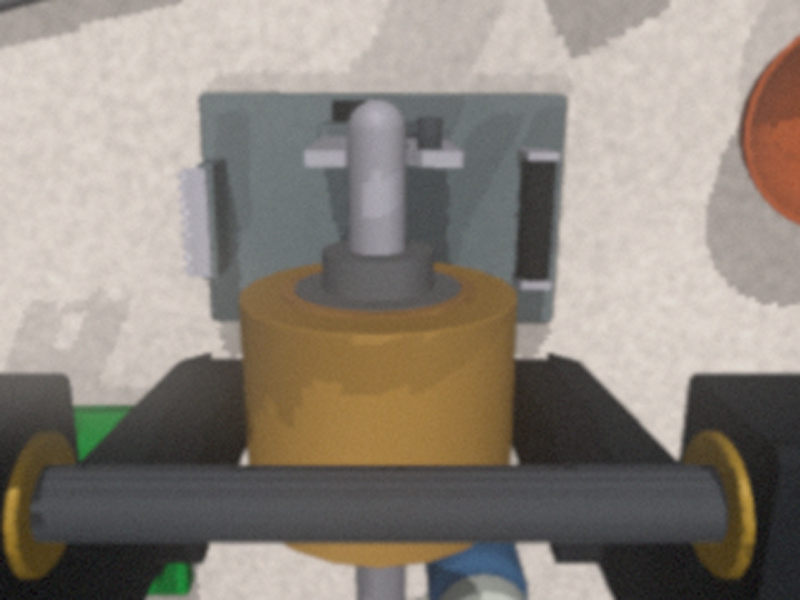

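The wrist view shows the axle tip at full-image px (250.8,120.4). The +y cheek's top edge runs from (221.6,142.8) to (284.8,142.8). The foot's far edge runs from (180.4,117.6) to (326.8,117.6).

```bash
python3 - <<'E'
from h import *
import pickle
o=pickle.load(open('o2.pkl','rb'))
m=R.from_quat(np.r_[o['ee_rot'][1:],o['ee_rot'][0]]).as_matrix()
loc=lambda p:(m.T@(p-o['tool_pos'])*1000).round(1)
full=lambda x,y:(100+x/2.5,80+y/2.5)
for z in (.11,.117,.125,.133,.141):
    a,b=[px2w('wrist',full(x,157),z,o) for x in (304,462)]
    print(z,'len',np.linalg.norm(a-b),'mid tool',loc((a+b)/2),'ang',np.degrees(np.arctan2(*(b-a)[1::-1])))
f=[px2w('wrist',full(*c),.016,o) for c in [(201,94),(567,94),(551,320),(214,318)]]
print('foot',sum(f)/4,loc(sum(f)/4),[np.linalg.norm(f[i]-f[i-1]) for i in range(4)],np.degrees(np.arctan2(*(f[1]-f[0])[1::-1])),np.degrees(np.arctan2(*(f[2]-f[3])[1::-1])))
za=o['tool_pos'][2]+.019
for z in (za-.004,za,za+.004):
  for c in [(377,101),(377,240),(381,580)]: print(z,c,loc(px2w('wrist',full(*c),z,o)))
  a,b=[px2w('wrist',full(x,190),z,o) for x in (348.5,405.5)];print('axle width',np.linalg.norm(a-b))
  a,b=[px2w('wrist',full(x,300),z,o) for x in (241,517)];print('roll width',np.linalg.norm(a-b),loc((a+b)/2))
E
```

```text
0.11 len 0.0664271271768774 mid tool [ 36.4   3.  139. ] ang -10.849102877722352
0.117 len 0.06491077127909889 mid tool [ 37.    2.9 132. ] ang -10.849102877722375
0.125 len 0.06317779311020931 mid tool [ 37.8   2.9 124. ] ang -10.849102877722347
0.133 len 0.061444814941319606 mid tool [ 38.5   2.8 116. ] ang -10.849102877722338
0.141 len 0.059711836772429805 mid tool [ 39.2   2.8 108. ] ang -10.849102877722373
foot [ 0.52914073 -0.15916765  0.016     ] [ -2.1   3.7 232.9] [np.float64(0.12646743585714074), np.float64(0.19696002516946892), np.float64(0.12757361249710172), np.float64(0.1962287043280561)] -10.857886303690266 -11.179888231477019
0.26390783532770723 (377, 101) [ 61.8   0.7 -14.9]
0.26390783532770723 (377, 240) [ 32.7   0.7 -15. ]
0.26390783532770723 (381, 580) [-52.6   1.6 -15.1]
axle width 0.012071772561155828
roll width 0.060824130131707996 [ 19.2   1.1 -15. ]
0.26790783532770723 (377, 101) [ 61.9   0.8 -18.9]
0.26790783532770723 (377, 240) [ 33.5   0.7 -19. ]
0.26790783532770723 (381, 580) [-49.5   1.6 -19.1]
axle width 0.011755637033089445
roll width 0.059231268072639884 [ 20.4   1.1 -19. ]
0.27190783532770724 (377, 101) [ 62.    0.8 -22.9]
0.27190783532770724 (377, 240) [ 34.4   0.7 -23. ]
0.27190783532770724 (381, 580) [-46.5   1.6 -23.1]
axle width 0.011439501505023172
roll width 0.05763840601357187 [ 21.6   1.1 -23. ]
```

```bash
python3 - <<'E'
import cv2
i=cv2.imread('pics/s2.png')[160:290,225:345]
cv2.imwrite('pics/s2c.png',cv2.resize(i,(553,600),interpolation=cv2.INTER_CUBIC))
E
```

```text
(no output)
```

View pics/s2c.png

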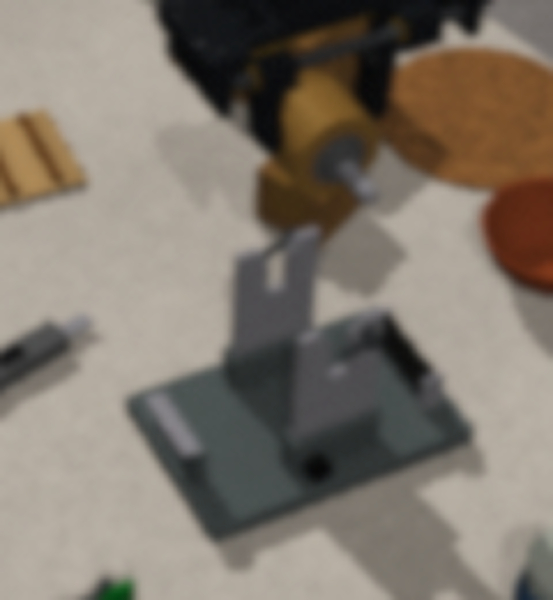

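The side view shows the axle held level above the yoke, with the cheeks set high (tops near 0.135–0.14). I'll shift by about (+1.6, −2.3) mm and −0.5°, then go down to just above the cheek tops.

```bash
python3 -m jog '[[0.0016,-0.0023,-0.03,0,0,-0.5],[0.0016,-0.0023,-0.06,0,0,-0.5],[0.0016,-0.0023,-0.085,0,0,-0.5],[0.0016,-0.0023,-0.098,0,0,-0.5],[0.0016,-0.0023,-0.104,0,0,-0.5],[0.0016,-0.0023,-0.104,0,0,-0.5],[0.0016,-0.0023,-0.104,0,0,-0.5]]'
python3 - <<'E'
from h import *
import pickle
o=ctrl.get_obs();i=ctrl.capture('wrist')
pickle.dump({k:np.array(v) for k,v in o.items()},open('o3.pkl','wb'))
m=R.from_quat(np.r_[o['ee_rot'][1:],o['ee_rot'][0]]).as_matrix()
print(o['tool_pos'],np.degrees(np.arctan2(m[1,0],m[0,0])),m[:,2],np.linalg.norm(o['joint_vel']),o['force'])
w=cv2.cvtColor(i,cv2.COLOR_RGB2BGR)[80:240,145:358]; cv2.imwrite('pics/w3c.png',cv2.resize(w,(799,600),interpolation=cv2.INTER_CUBIC))
E
```

```text
t: 5.83
tool_pos: [0.5285, -0.1614, 0.1463]
ee_rot: [0.0, 0.774, 0.633, 0.0]
force: [1.3, -1.2, -1.4]
gripper_width: 0.0574
grip_force: 49.3
[ 0.52849147 -0.16144389  0.14633509] 78.51328429294968 [ 9.52753748e-04 -1.26722942e-04 -9.99999538e-01] 0.02286120738565624 [ 1.25519906 -1.19914453 -1.39764961]
```

View pics/w3c.png

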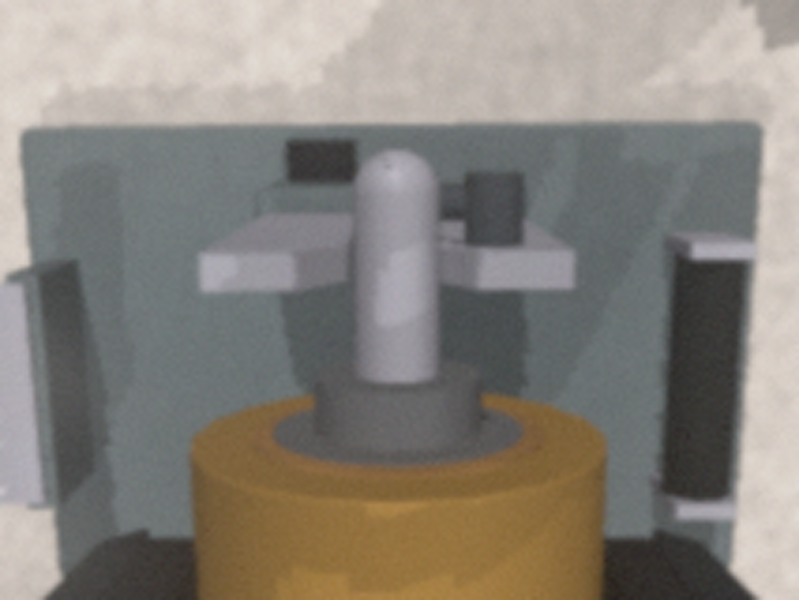

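```bash
python3 - <<'E'
from h import *
import pickle
o=pickle.load(open('o3.pkl','rb'))
m=R.from_quat(np.r_[o['ee_rot'][1:],o['ee_rot'][0]]).as_matrix()
loc=lambda p:(m.T@(p-o['tool_pos'])*1000).round(1)
full=lambda x,y:(145+x/3.751,80+y/3.751)
for z in (.125,.132,.141):
  for row in (251,290):
    a,b=[px2w('wrist',full(x,row),z,o) for x in (200,575)]
    print(z,row,'len',np.linalg.norm(a-b),'mid',loc((a+b)/2),np.degrees(np.arctan2(*(b-a)[1::-1])))
f=[px2w('wrist',full(*c),.016,o) for c in [(22,128),(763,122)]]
print('foot',loc(sum(f)/2),np.linalg.norm(f[0]-f[1]),np.degrees(np.arctan2(*(f[1]-f[0])[1::-1])))
for c in [(397,150),(397,380)]: print(c,loc(px2w('wrist',full(*c),o['tool_pos'][2]+.019,o)))
print(ctrl.get_obs()['tool_pos'],m[:,:2])
E
```

```text
0.125 251 len 0.06501446519044671 mid [44.5 -0.9 21.3] -11.534765047489735
0.125 290 len 0.06560474968352015 mid [37.7 -1.  21.3] -11.53577632855575
0.132 251 len 0.06260638724562852 mid [45.2 -0.9 14.3] -11.534765047489726
0.132 290 len 0.06317480812627702 mid [38.7 -0.9 14.3] -11.535776328555759
0.141 251 len 0.059510287030862245 mid [46.2 -0.8  5.3] -11.534765047489726
0.141 290 len 0.060050597552678685 mid [40.  -0.8  5.3] -11.53577632855575
foot [ 66.4  -0.7 130.3] 0.19712031551527803 -11.081018690064827
(397, 150) [ 62.1   0.8 -19. ]
(397, 380) [ 30.7   0.8 -19. ]
[ 0.5288302  -0.1617279   0.14680936] [[ 1.99140729e-01  9.79970440e-01]
 [ 9.79970901e-01 -1.99140699e-01]
 [ 6.55473104e-05  9.58906647e-04]]
```

Cheek tops are about 0.14 m, so the seated TCP is about 0.086. The correction is (−1.5, +1.8) mm. Next I enter the slots down to just above the catches.

```bash
python3 -m jog '[[-0.0015,0.0018,0,0,0,0],[-0.0015,0.0018,0,0,0,0],[-0.0015,0.0018,-0.003,0,0,0],[-0.0015,0.0018,-0.006,0,0,0],[-0.0015,0.0018,-0.009,0,0,0],[-0.0015,0.0018,-0.012,0,0,0],[-0.0015,0.0018,-0.015,0,0,0],[-0.0015,0.0018,-0.015,0,0,0]]'
python3 -m jog '[[0,0,-0.003,0,0,0],[0,0,-0.006,0,0,0],[0,0,-0.009,0,0,0],[0,0,-0.012,0,0,0],[0,0,-0.012,0,0,0]]'
```

```text
t: 6.55
tool_pos: [0.5259, -0.1599, 0.1301]
ee_rot: [-0.001, 0.775, 0.632, -0.0]
force: [-0.5, -1.0, -1.7]
gripper_width: 0.0574
grip_force: 49.3
t: 6.97
tool_pos: [0.526, -0.1598, 0.1182]
ee_rot: [-0.0, 0.775, 0.633, -0.0]
force: [0.4, -1.0, -0.9]
gripper_width: 0.0572
grip_force: 49.3
```

```bash
python3 -m jog '[[0,0,-0.002,0,0,0],[0,0,-0.004,0,0,0],[0,0,-0.006,0,0,0],[0,0,-0.006,0,0,0]]'; python3 -m jog '[[0,0,-0.002,0,0,0],[0,0,-0.004,0,0,0],[0,0,-0.006,0,0,0],[0,0,-0.006,0,0,0]]';  python3 -m jog '[[0,0,-0.002,0,0,0],[0,0,-0.004,0,0,0],[0,0,-0.004,0,0,0]]'
```

```text
t: 7.3
tool_pos: [0.5268, -0.1601, 0.1132]
ee_rot: [0.0, 0.775, 0.632, 0.0]
force: [-0.5, -0.2, 4.9]
gripper_width: 0.0572
grip_force: 49.8
t: 7.63
tool_pos: [0.5265, -0.1602, 0.1074]
ee_rot: [0.0, 0.775, 0.632, 0.0]
force: [-1.3, 0.9, 7.0]
gripper_width: 0.0576
grip_force: 49.9
t: 7.88
tool_pos: [0.5258, -0.1601, 0.1031]
ee_rot: [-0.0, 0.775, 0.632, -0.0]
force: [-1.8, 0.8, 4.6]
gripper_width: 0.0569
grip_force: 49.8
```

```bash
python3 -m jog '[[0,0,-0.002,0,0,0],[0,0,-0.004,0,0,0],[0,0,-0.006,0,0,0],[0,0,-0.006,0,0,0]]'; python3 -m jog '[[0,0,-0.002,0,0,0],[0,0,-0.004,0,0,0],[0,0,-0.004,0,0,0]]';  python3 -m jog '[[0,0,-0.001,0,0,0],[0,0,-0.002,0,0,0],[0,0,-0.002,0,0,0]]'
```

```text
t: 8.22
tool_pos: [0.5257, -0.1601, 0.0969]
ee_rot: [-0.0, 0.775, 0.632, -0.0]
force: [-0.6, 0.1, 2.4]
gripper_width: 0.057
grip_force: 49.6
t: 8.47
tool_pos: [0.5257, -0.16, 0.0925]
ee_rot: [-0.0, 0.775, 0.632, -0.0]
force: [-0.8, 0.2, -2.9]
gripper_width: 0.057
grip_force: 49.2
t: 8.72
tool_pos: [0.5258, -0.16, 0.0905]
ee_rot: [-0.0, 0.775, 0.632, -0.0]
force: [-1.5, -0.0, -1.9]
gripper_width: 0.0574
grip_force: 49.4
```

The force is back to just the hanging weight, so the catches have released. I'll search for the floor in 1 mm steps.

```bash
for k in 1 2; do python3 -m jog '[[0,0,-0.001,0,0,0],[0,0,-0.001,0,0,0],[0,0,-0.001,0,0,0]]' | egrep 'pos|force'; done
```

```text
tool_pos: [0.526, -0.1599, 0.0895]
force: [-1.3, -1.3, -1.4]
grip_force: 49.4
tool_pos: [0.5274, -0.16, 0.0889]
force: [0.1, 0.4, -1.1]
grip_force: 49.3
```

```bash
for k in 1 2; do python3 -m jog '[[0,0,-0.001,0,0,0],[0,0,-0.001,0,0,0],[0,0,-0.001,0,0,0]]' | egrep 'pos|force'; done
```

```text
tool_pos: [0.5266, -0.16, 0.0879]
force: [0.3, 0.5, -2.1]
grip_force: 49.3
tool_pos: [0.5267, -0.1601, 0.087]
force: [-0.1, 0.9, -0.1]
grip_force: 49.4
```

```bash
python3 -m jog '[[0,0,-0.001,0,0,0],[0,0,-0.001,0,0,0],[0,0,-0.001,0,0,0]]' | egrep 'pos|force'; python3 - <<'E'
from h import *
print(ctrl.get_obs()['wrist_torque'])
E
```

```text
tool_pos: [0.5267, -0.1601, 0.0868]
force: [-1.0, 0.6, 7.9]
grip_force: 50.0
[ 0.09630455  0.34458084 -0.01000457]
```

```bash
python3 -m jog '[[0,0,-0.0005,0,0,0],[0,0,-0.001,0,0,0],[0,0,-0.001,0,0,0]]' | egrep 'pos|force'; python3 - <<'E'
from h import *
o=ctrl.get_obs();print(o['wrist_torque'],o['force'])
E
```

```text
tool_pos: [0.5267, -0.1601, 0.0866]
force: [-2.7, 1.7, 14.6]
grip_force: 50.6
[0.15563834 0.71541799 0.04933481] [-2.66527866  1.69031256 14.64628448]
```

```bash
python3 -m jog '[[0,0,-0.0007,0,0,0],[0,0,-0.0007,0,0,0],[0,0,-0.0007,0,0,0],[0,0,-0.0007,0,0,0],[0,0,-0.0007,0,0,0],[0,0,-0.0007,0,0,0],[0,0,-0.0007,0,0,0],[0,0,-0.0007,0,0,0]]' | egrep 'pos|force|t:'; python3 - <<'E'
from h import *
o=ctrl.get_obs();print(o['wrist_torque'],o['force'])
w=cv2.cvtColor(ctrl.capture('wrist'),cv2.COLOR_RGB2BGR)[80:240,145:358]; cv2.imwrite('pics/w4c.png',cv2.resize(w,(799,600),interpolation=cv2.INTER_CUBIC))
E
```

```text
t: 10.88
tool_pos: [0.5267, -0.1601, 0.0865]
ee_rot: [0.001, 0.775, 0.632, 0.001]
force: [-4.4, 1.4, 20.0]
grip_force: 50.9
[ 0.3293447   0.93505563 -0.04119421] [-4.39276797  1.41222654 20.01240612]
```

View pics/w4c.png

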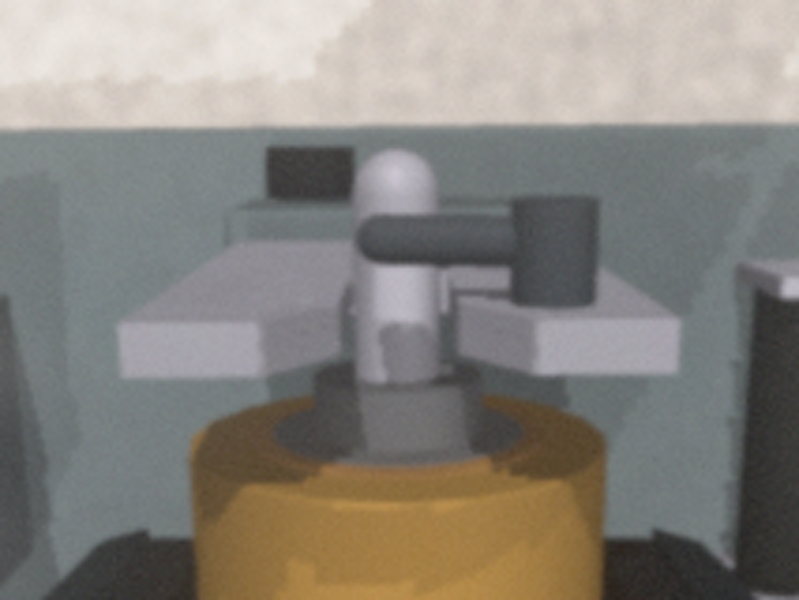

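Catch A lies shut over the axle at about (440,240) in the crop, and the roll sits centred. One side look for catch B, still pressed at 20 N.

```bash
python3 - <<'E'
from h import *
i=np.mean([ctrl.capture('side') for _ in range(4)],0).astype(np.uint8)
print(ctrl.get_obs()['force'],w2px('side',[.517,-.21,.104]))
i=cv2.cvtColor(i,cv2.COLOR_RGB2BGR)[200:275,250:350]
cv2.imwrite('pics/s4c.png',cv2.resize(i,(800,600),interpolation=cv2.INTER_CUBIC))
E
```

```text
[-3.95789706  1.48462951 19.81196726] [300.35068636 240.5314462 ]
```

View pics/s4c.png

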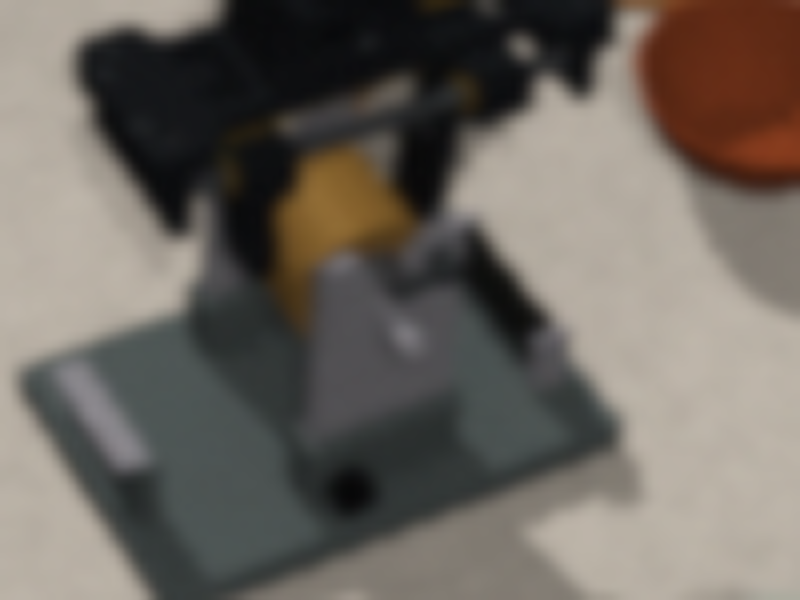

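The axle end protrudes at (405,335), within 1–2 px of where a seated end is predicted, with the dark catch above it. The moments indicate an even load on both ends. Now I'll unload, open and withdraw.

```bash
python3 -m jog '[[0,0,0.001,0,0,0],[0,0,0.002,0,0,0],[0,0,0.0025,0,0,0],[0,0,0.0025,0,0,0],[0,0,0.0025,0,0,0]]' | egrep 'pos|force'
python3 -m jog '[[0,0,0,0,0,0],[0,0,0,0,0,0],[0,0,0,0,0,0],[0,0,0,0,0,0],[0,0,0,0,0,0],[0,0,0,0,0,0],[0,0,0,0,0,0],[0,0,0,0,0,0]]' 0.085
```

```text
tool_pos: [0.5267, -0.1601, 0.0868]
force: [-0.8, 0.6, 5.1]
grip_force: 49.8
t: 12.22
tool_pos: [0.5264, -0.16, 0.0866]
ee_rot: [0.0, 0.775, 0.632, 0.0]
force: [0.0, -0.4, -0.3]
gripper_width: 0.0848
grip_force: 0.0
```

```bash
python3 -m jog '[[0,0,0.01,0,0,0],[0,0,0.03,0,0,0],[0,0,0.06,0,0,0],[0,0,0.1,0,0,0],[0,0,0.13,0,0,0],[0,0,0.15,0,0,0],[0,0,0.15,0,0,0],[0,0,0.15,0,0,0],[0,0,0.15,0,0,0]]'
python3 - <<'E'
from h import *
o=ctrl.get_obs();i=ctrl.capture('wrist');t=ctrl.capture('top')
cv2.imwrite('pics/w5.png',cv2.cvtColor(i,cv2.COLOR_RGB2BGR))
# where seated axle tips should appear, and tan roll centroid
ang=np.radians(79);y=np.array([np.cos(ang),np.sin(ang),0]);c=np.array([.5275,-.160,.104])
for s in(62,-62): print('tip pred',w2px('wrist',c+y*s/1000,o))
h=cv2.cvtColor(i,cv2.COLOR_RGB2HSV);k=cv2.inRange(h,(12,90,60),(25,255,255));n,l,st,ce=cv2.connectedComponentsWithStats(k)
j=1+np.argsort(-st[1:,4])[:3];print(st[j],ce[j],w2px('wrist',c,o))
E
```

```text
t: 12.97
tool_pos: [0.5257, -0.1597, 0.2362]
ee_rot: [-0.001, 0.775, 0.633, -0.0]
force: [0.3, 0.6, -0.0]
gripper_width: 0.0848
grip_force: 0.0
tip pred [251.73274095 117.68838658]
tip pred [252.78011441 232.40449478]
[[ 416    0   96   60 4792]
 [ 225  156   56   54 2750]
 [ 310    0   77   49 2352]] [[467.95659432  25.98184474]
 [252.33818182 182.78945455]
 [346.14115646  17.27721088]] [252.28385661 177.98097963]
```

```bash
python3 - <<'E'
import cv2
g=cv2.cvtColor(cv2.imread('pics/w5.png'),cv2.COLOR_BGR2GRAY)
print('A end');[print(v,g[v,238:280:2]) for v in range(116,146,2)]
print('B end');[print(v,g[v,238:280:2]) for v in range(212,240,2)]
E
```

```text
A end
116 [106 106 102 102 103 101 104 101 100 102 101 102 103 105 102  99 104 101
 100  99  97]
118 [ 68  71  64  65  93 101 115 131 116  99  97  97  94  97  95  95  94  95
  98  96  97]
120 [ 50  55  51  56  91 124 145 160 147 120  98  96  97  96  95  94  92  94
  96  95  96]
122 [ 48  53  50  54  97 124 146 164 151 130  96  96  95  94  94  96  94  95
  90  94  96]
124 [ 54  50  52  54  92 120 138 153 148 127  95  97  96  97  88  78  78  78
  79  74  90]
126 [ 66  66  62  69  88 103  97 102 100  91  85  80  79  85  74  67  74  76
  76  70  96]
128 [96 96 93 96 90 77 77 79 75 77 74 79 78 80 74 68 73 78 73 65 94]
130 [96 96 94 96 91 73 66 70 70 69 69 71 70 71 68 68 75 75 74 71 93]
132 [106 104 101 103 101 104 104 107 104  90  80  85  79  77  69  60  71  70
  67  69  93]
134 [115 116 114 117 109 113 144 153 147 128 111 115 112 113 100  61  70  70
  68  72 110]
136 [117 115 115 113 105 126 145 152 146 123 108  97  96  92  86  72  73  77
  73  77 113]
138 [110 107 110 102  99 124 146 152 148 124 105 106 112 114 112 118 141 140
 141 145 147]
140 [109 108 109 103  99 126 141 143 137 118  
[... 806 characters left out ...]
2 108 117 119 110 115 132 117 114 114 134 146 147
 148 147 149]
226 [132 114 117 130 144 105  99  98 100 103 112 137 128 114 115 130 151 151
 151 152 148]
228 [137 133 144 146 145 103  76  84  80  78  78  80  72  75  85 122 140 141
 141 146 148]
230 [143 145 146 148 145  97  77  81  80  77  80  81  80  71  61  70  71  71
  74 122 142]
232 [137 142 146 144 144 111 121 118  98  89  84  87  83  82  74  67  73  69
  67 120 143]
234 [151 138 139 141 142 130 123 123 125 121 128 129 135 130  95  72  77  73
  73 131 143]
236 [171 138 138 142 137 138 133 125 128 136 138 141 141 138 112  86  84  84
  97 140 144]
238 [170 139 141 142 140 143 140 142 143 141 145 146 145 147 142 135 134 134
 136 143 143]
```

Both ends show the dark catch finger lying across the axle: rows 128–131 at A, rows 228–231 at B. I'll hand in.

```bash
python3 -c "
from cell import ctrl
print(ctrl.job_done())"
```

```text
the job is handed in; nothing more can be done
None
```

The tape roll is in the dispenser with both catches shut over the axle. Both ends were bedded with a steady push of about 20 N, and the gripper is open and clear; I handed the job in at about 13 s, and no verdict was shown.

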